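# Seal a lemon in the airtight tub

### The job

Put the lemon away airtight: lay it in the see-through blue tub, set the green lid on the tub's mouth, then press the lid's edge down point by point, corner after corner, until the gasket has snapped in all the way round and the lid lies flush on the rim at all four corners. Leave the tub standing on the worktop, and leave the pastry cutters and the measuring cups where they are.

Things in the scene. Friction and masses are not known exactly. Their poses are not given: they have to be found in the camera images.
- tub: See-through pale blue plastic food tub, loose, 0.4 kg, open at the top, rectangular with rounded corners: 164 mm along its x, 124 mm along its y, 84 mm high. Origin: centre of its underside; z up. Inner floor at z = 3 mm. Rolled rim 7 mm thick, its top at z = 84 mm; the mouth inside the rim is 150 x 110 mm. With the lid fully home the lid's flange lies on the rim.
- lid: Green lid of the tub, loose, 0.16 kg, lying right side up on the worktop. Origin: centre of its underside; x along its long side, z up. Flange 168 x 128 mm, from z = 20 to 25 mm, flat on top. Under it a plug 20 mm deep, 139 x 96 mm at its bottom edge, widening to 149 x 109 mm; white gasket round it at z = 15 mm, 2 mm wider than the mouth on each side.
- lid_grip (a point): Middle of the solid grip bar on the centre of the lid's top, at z = 36 mm in the lid's frame: 64 mm long along the lid's x, 14 mm wide along y, from z = 25 to 47 mm; lift the lid by it. Set on the mouth (either way round) within about 4 mm and 2 degrees, the lid centres itself and stays up on its gasket, flange about 7 mm above the rim. Seating it by leaning here takes 50 N or more.
- lid_corner1 (a point): Where to press: point on the flat top of the lid's flange at its corner (68, 48, 25) mm in the lid's frame. Pressed with about 15 to 20 N, the gasket snaps past the rim here and then holds this corner down by itself; the lid is stiff, so the far corner may rise meanwhile (press again any that did). Home: 89 mm above the tub's underside; resting loosely on the gasket: about 96 mm.
- lid_corner2 (a point): Where to press: point on the flat top of the lid's flange at its corner (-68, 48, 25) mm in the lid's frame. Pressed with about 15 to 20 N, the gasket snaps past the rim here and then holds this corner down by itself; the lid is stiff, so the far corner may rise meanwhile (press again any that did). Home: 89 mm above the tub's underside; resting loosely on the gasket: about 96 mm.
- lid_corner3 (a point): Where to press: point on the flat top of the lid's flange at its corner (-68, -48, 25) mm in the lid's frame. Pressed with about 15 to 20 N, the gasket snaps past the rim here and then holds this corner down by itself; the lid is stiff, so the far corner may rise meanwhile (press again any that did). Home: 89 mm above the tub's underside; resting loosely on the gasket: about 96 mm.
- lid_corner4 (a point): Where to press: point on the flat top of the lid's flange at its corner (68, -48, 25) mm in the lid's frame. Pressed with about 15 to 20 N, the gasket snaps past the rim here and then holds this corner down by itself; the lid is stiff, so the far corner may rise meanwhile (press again any that did). Home: 89 mm above the tub's underside; resting loosely on the gasket: about 96 mm.
- lemon_center (a point): Centre of the yellow lemon, loose, 0.11 kg, 72 mm long along its own x, 57 mm thick across y, 58 mm high, lying on its side on the worktop (centre 29 mm up). Grip it across its y.
- cutter_1: Bystander: large round metal pastry cutter ring, 77 mm across, 30 mm high. Origin: centre of its underside.
- cutter_2: Bystander: fluted metal pastry cutter ring, 63 mm across, 30 mm high. Origin: centre of its underside.
- measure_2: Bystander: white measuring cup with a flat handle, 71 x 144 x 36 mm, the handle towards its -y. Origin: centre of its underside.

How it is judged:
On the way, in this order (a step that is already met when the one before it is completed fails the run):
1. the lemon lies in the tub (x of lemon_center in the frame of tub between -0.072 and 0.072 m and y of lemon_center in the frame of tub between -0.052 and 0.052 m and z of lemon_center in the frame of tub between 0.015 and 0.055 m), for 0.2 s.
2. the lid rests on the tub's mouth, held up on its gasket (z of lid_corner1 in the frame of tub between 0.0915 and 0.101 m and z of lid_corner2 in the frame of tub between 0.0915 and 0.101 m and z of lid_corner3 in the frame of tub between 0.0915 and 0.101 m and z of lid_corner4 in the frame of tub between 0.0915 and 0.101 m and horizontal distance between lid and tub below 0.012 m), for 0.1 s.
3. the lid is pressed home at one part of its edge while another corner still stands up (z of any of lid_corner1, lid_corner2, lid_corner3, lid_corner4 in the frame of tub below 0.0906 m and z of any of lid_corner1, lid_corner2, lid_corner3, lid_corner4 in the frame of tub above 0.0925 m and horizontal distance between lid and tub below 0.012 m), for 0.5 s.
At the end, for the whole second after the job is handed in: All four corners of the lid are home (each corner point less than 90.6 mm above the tub's underside, that is the flange within about 1.5 mm of the rim), the lid is centred on the tub within 6 mm, the lemon is inside, the tub stands upright on the worktop, and tub and lid are at rest (all of step 1 and z of each of lid_corner1, lid_corner2, lid_corner3, lid_corner4 in the frame of tub below 0.0906 m and horizontal distance between lid and tub below 0.006 m and angle between tub's own z axis and vertical below 0.05 rad and height (world z) of tub below 0.008 m and linear speed of each of tub, lid below 0.02 m/s); the robot touches nothing.
It fails at once if cutter_1 is pushed more than 30 mm from its place (distance of cutter_1 from where it was at the start of the episode above 0.03 m).
It fails at once if cutter_2 is pushed more than 30 mm from its place (distance of cutter_2 from where it was at the start of the episode above 0.03 m).
It fails at once if measure_2 is pushed more than 30 mm from its place (distance of measure_2 from where it was at the start of the episode above 0.03 m).
It also fails if it takes over 72 s, if anything falls off the work surface, if the arm or the gripper's body presses on something with over 40 N, if the wrist force passes 120 N, or if a joint passes its speed limit or range.

### The arm

A 6-joint arm with a two-finger parallel gripper is mounted at the origin on a cart in front of the work surface, level with it; the furniture and walls round the work are solid. World frame = base frame: x ahead of the robot, y to its left, z up, the work surface at z = 0. Lengths are in m, angles in rad, forces in N, time in s.
With the tool pointing down it reaches from about 0.25 to 0.775 m from the base axis. Payload 4 kg.
Tool frame: the origin (TCP) lies between the finger pads; the fingertips stand 14 mm ahead of it and the grasp point (between the pads) lies 5 mm behind it (tip_reach is the distance from the TCP to the fingertips, in m); z points along the fingers, y is the line along which they close (so a half turn about z gives the same grasp; the last joint's range is limited). The gripper opens to 94 mm and grips with 3 to 60 N. Pads are 16 mm wide; open, the fingers measure 119 mm over their backs; the gripper's body (75 mm by 177 mm) begins 78 mm behind the grasp point.
Start: joints at [1.226, 0.087, 1.371, -0, 1.684, -0.103], TCP at [0.132, 0.534, 0.22] pointing down, gripper open.
Joint ranges: [-3.1, 3.1], [-0.76, 2.03], [0.27, 2.55], [-1.08, 4.22], [0.17, 2.65], [-2.57, 2.57]. Speed limits (rad/s): [2.79, 2.79, 3.14, 3.14, 3.14, 3.14].

### API

Orientations are given as [roll, pitch, yaw] about the fixed x, y, z axes, in that order (R = Rz(yaw) Ry(pitch) Rx(roll)).
In Python, from bench import * gives the robot as it stands. The module is installed in compiled form; this text tells all that it offers.
- The arm moves only by the tool servo_tool, never from a script. Its argument "targets" is a list of rows, each a list of 4 numbers: the shift along the tool's x, y, z in cm, then the turn about the tool's z in degrees. A call has 1 to 8 rows; each row is the pose to reach, as a shift and turn from the pose commanded when the call began, along the tool's axes at that moment; what a row does not reach only later rows make up. A row lasts 1/8 s, in which the tool goes at most 62.5 mm and 10.7 degrees, less where a joint would pass 70% of its speed; a pose out of reach is approached as far as the arm can. A call with a gripper value outside its range is refused whole. "claw" is the closure in counts, from 0 (fully open) to 255 (shut), set as the call begins (left out, the last holds). The fingers move at their own pace and stop on an object; the grip force is fixed at half the most. Time passes only in rows, so rows that repeat a pose let the fingers close. It gives the time, the measured TCP pose, the force, the opening and the grip force at its end, in the units of the state.
- get_obs(): the state, without advancing time (a new reading comes with each control period).
- snapshot(name): name is "scene" or "top" or "wrist"; returns the picture (420x560x3 uint8, blue, green, red); there is no depth.
- camera_model(name): a dict with "camera_matrix" (3x3 intrinsics, pixels), "k1" (the pictures are not rectified: a ray, as slopes to the right and down, at radius r is drawn at 1 + k1 r^2 times it, then the intrinsics apply), "camera_from_world" (4x4, takes a point from world to camera coordinates). Camera axes: x right, y up, looking along -z (the intrinsics and any distortion apply to the point x, -y, -z); pixel columns grow to the right and rows downward; lengths in m; the calibration is good to about 2 mm. A picture is of the moment at which its call begins: read the wrist's pose just before it. camera_model takes no time and is no camera call; for the wrist camera it gives the pose at the moment of the call.
- close_job(): hands the job in; it is judged then, once.
The state is a dict: "time": time; "joint_positions": joint angles; "qvel": joint speeds; "joint_torque": joint torques, N m; "tool_pos": TCP position; "ee_rot": TCP orientation; "wrist_force": force on the tool from outside, world axes, zero at the start; "wrist_torque": the same for the moment, N m; "width": finger opening in m; "finger_force": force on a finger pad.
Only numpy, scipy, OpenCV 4.12 (cv2) and the standard library are available. Lean on these libraries where they do the work, as an engineer would, in place of code of your own. Each camera call takes 0.05 s, during which the arm holds its last target. There are 200 camera calls.

## Working session

There is one attempt and no reset: what is moved stays moved. The work goes in short steps, Python scripts to look and compute and a tool call to move; the robot and the scene stay as the last step left them, time stands still between calls to the robot, and variables do not carry over. Pictures are saved under pics/ and viewed, at most 12 in all, crops included, and the job is handed in when it is done.

Besides the shell and the picture viewer there is one more tool, called as name([rows], argument=value, ...), one row to a line, values as JSON. servo_tool: Moves the arm, as the interface text tells. Its arguments: {"type":"object","properties":{"targets":{"type":"array"},"claw":{"type":"number"}},"required":["targets"]}

```bash
mkdir -p pics; cat > h.py <<'E'
from bench import *
import numpy as np, cv2
def ray(m,px):
    K=np.array(m["camera_matrix"],float);T=np.array(m["camera_from_world"],float);k=m["k1"]
    d=cv2.undistortPoints(np.array(px,float).reshape(-1,1,2),K,np.array([k,0,0,0,0.])).reshape(-1,2)
    R=T[:3,:3];o=-R.T@T[:3,3]
    return o,np.c_[d[:,0],-d[:,1],-np.ones(len(d))]@R
def plane(m,px,z):
    o,v=ray(m,px);return o+v*((z-o[2])/v[:,2])[:,None]
E
python3 - <<'E'
from h import *
s=get_obs();print({k:np.round(v,3) for k,v in s.items()})
for n in("top","scene"):
    i=snapshot(n);cv2.imwrite(f"pics/{n}0.png",i)
    m=camera_model(n);T=np.array(m["camera_from_world"]);print(n,np.round(-T[:3,:3].T@T[:3,3],3),m["k1"],np.round(m["camera_matrix"],1).tolist(),np.round(T[:3,:3],2).tolist())
E
```

```text
{'time': np.float64(0.0), 'joint_positions': array([ 1.226,  0.088,  1.372,  0.   ,  1.684, -0.103]), 'qvel': array([ 0.   ,  0.001, -0.   , -0.001, -0.001, -0.001]), 'joint_torque': array([-1.0000e-03, -3.4018e+01, -3.0243e+01,  7.2000e-02,  3.3000e-02,
       -0.0000e+00]), 'tool_pos': array([0.132, 0.534, 0.218]), 'ee_rot': array([-3.139, -0.   ,  2.9  ]), 'wrist_force': array([-0.699, -0.352,  0.595]), 'wrist_torque': array([-0.026, -0.011,  0.019]), 'finger_force': np.float64(0.0), 'width': np.float64(0.094)}
top [0.248 0.036 1.452] -0.15027912681238983 [[461.9, 0.0, 281.7], [0.0, 461.9, 216.3], [0.0, 0.0, 1.0]] [[-0.02, -1.0, 0.01], [0.98, -0.02, 0.19], [-0.19, 0.01, 0.98]]
scene [-0.257 -0.432  1.113] -0.016421536127336694 [[462.1, 0.0, 273.8], [0.0, 462.1, 207.5], [0.0, 0.0, 1.0]] [[0.47, -0.88, -0.01], [0.66, 0.35, 0.67], [-0.58, -0.32, 0.75]]
```

View pics/top0.png

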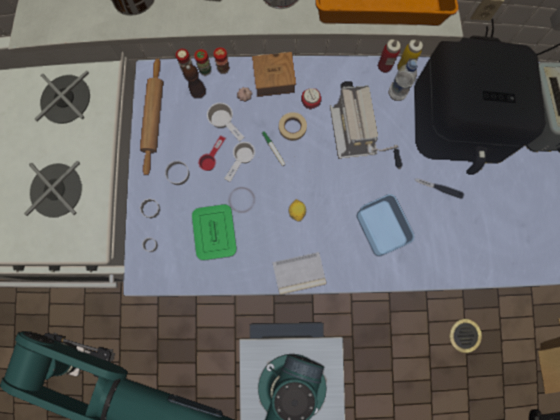

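View pics/scene0.png

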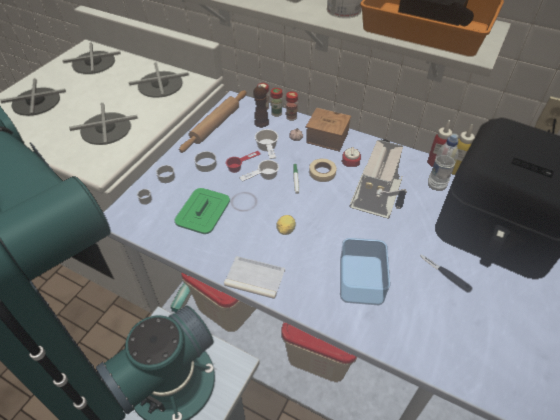

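The top view shows the lemon at (297,210), the lid at (214,232) and the tub at (384,226). Next I'll measure them by colour.

```bash
python3 - <<'E'
from h import *
i=cv2.imread("pics/top0.png");m=camera_model("top");h=cv2.cvtColor(i,cv2.COLOR_BGR2HSV)
print("hsv tub",h[226,384],h[200,372],"table",h[270,380],h[200,340])
def big(mask):
    c,_=cv2.findContours(mask,cv2.RETR_EXTERNAL,cv2.CHAIN_APPROX_NONE);return max(c,key=cv2.contourArea)
roi=np.zeros(h.shape[:2],np.uint8);roi[180:275,180:425]=255
tt=roi.copy();tt[:,:340]=0
for n,lo,hi,z,r in(("lid",(50,120,60),(75,255,255),.025,roi),("lemon",(20,110,100),(35,255,255),.029,roi),("tub",(96,60,60),(112,255,255),.084,tt)):
    c=big(cv2.inRange(h,lo,hi)&r);P=plane(m,c.reshape(-1,2),z)
    b=cv2.minAreaRect((P[:,:2]*1000).astype(np.float32));print(n,cv2.boundingRect(c),np.round(b[0],1),np.round(b[1],1),round(b[2],1), "moment centroid",np.round(P.mean(0),4)); print(np.round(cv2.boxPoints(b)).tolist())
    cv2.drawContours(i,[c],-1,(0,0,255),1)
# cutter/cup
for p in((242,200),(244,153)):print(plane(m,[p],.03))
cv2.imwrite("pics/ov.png",cv2.resize(i[175:280,180:430],None,fx=3.2,fy=3.2,interpolation=cv2.INTER_CUBIC))
E
```

```text
hsv tub [105  65 183] [112  43 161] table [113  39 165] [113  38 166]
lid (192, 205, 44, 55) [482.8 234.9] [163.7 123.7] 7.2 moment centroid [0.4824 0.2345 0.025 ]
[[394.0, 286.0], [409.0, 163.0], [572.0, 184.0], [556.0, 307.0]]
lemon (289, 200, 16, 21) [547.1 -29.2] [53.9 52.5] 44.2 moment centroid [ 0.5468 -0.0287  0.029 ]
[[510.0, -29.0], [546.0, -67.0], [585.0, -29.0], [548.0, 8.0]]
tub (357, 195, 57, 61) [ 485.9 -291.2] [161.1 136.9] 23.0 moment centroid [ 0.4846 -0.2928  0.084 ]
[[385.0, -260.0], [438.0, -386.0], [587.0, -323.0], [533.0, -197.0]]
[[0.58127656 0.14463792 0.03      ]]
[[0.73731404 0.1381803  0.03      ]]
```

View pics/ov.png

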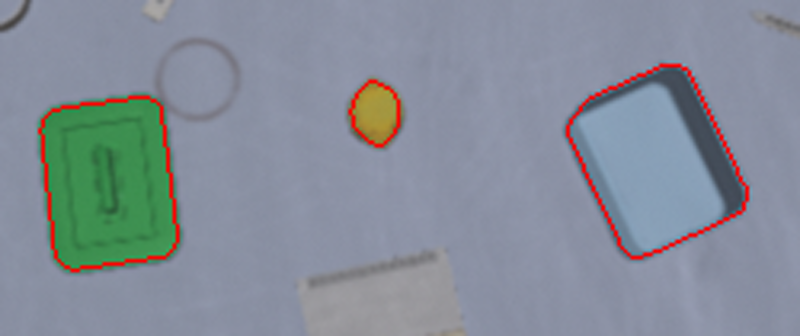

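The tub outline includes its outer wall, so I'll refine it with the wrist camera. I'm moving above the lemon first.

```bash
cat >> h.py <<'E'
from scipy.spatial.transform import Rotation as Ro
def go(x,y,z,yang=None):
    s=get_obs();R=Ro.from_euler("xyz",s["ee_rot"]).as_matrix()
    d=R.T@(np.array([x,y,z])-s["tool_pos"])*100
    a=np.degrees(np.arctan2(R[1,1],R[0,1]));t=0 if yang is None else -((yang-a+90)%180-90)
    print("shift cm",np.round(d,2),"turn",round(t,1),"yang",round(a,1),"j",np.round(s["joint_positions"],2),"t",round(float(s["time"]),2),"pos",np.round(s["tool_pos"],4),"F",np.round(s["wrist_force"],1),"w",round(float(s["width"]),4))
E
python3 - <<'E'
from h import *
go(.5,-.04,.3,90)
m=camera_model("wrist");T=np.array(m["camera_from_world"]);print(np.round(-T[:3,:3].T@T[:3,3],3),np.round(T[:3,:3],2).tolist(),m["camera_matrix"])
E
```

```text
shift cm [-49.51 -46.88  -8.08] turn -13.9 yang 76.1 j [ 1.23  0.09  1.37  0.    1.68 -0.1 ] t 0.1 pos [0.1315 0.5336 0.2184] F [-0.2  1.2 -0.4] w 0.0938
[0.051 0.554 0.384] [[0.24, 0.97, -0.0], [-0.93, 0.23, -0.28], [-0.27, 0.07, 0.96]] [[354.93269696   0.         282.94044622]
 [  0.         354.93269696 208.73425603]
 [  0.           0.           1.        ]]
```

servo_tool([
  [-5,-5,-4,0],
  [-11,-10,-8,-4],
  [-17,-16,-8,-8],
  [-23,-22,-8,-12],
  [-29,-28,-8,-14],
  [-35,-33,-8,-14],
  [-41,-39,-8,-14],
  [-45,-43,-8,-14],
])

```text
time: 1.1
tool_pos: [0.3924, 0.1244, 0.2981]
ee_rot: [3.141, 0.0, -3.139]
wrist_force: [1.1, 0.3, -0.9]
width: 0.0939
finger_force: 0.0
```

servo_tool([
  [-3.5,-5,0,0],
  [-3.5,-5,0,0],
  [-3.5,-5,0,0],
])

```text
time: 1.48
tool_pos: [0.4265, 0.0766, 0.2979]
ee_rot: [3.141, -0.001, -3.14]
wrist_force: [0.7, 0.4, -0.3]
width: 0.0939
finger_force: 0.0
```

```bash
python3 - <<'E'
from h import *
go(.547,-.029,.15,90)
m=camera_model("wrist");i=snapshot("wrist");h=cv2.cvtColor(i,cv2.COLOR_BGR2HSV)
c,_=cv2.findContours(cv2.inRange(h,(18,110,80),(36,255,255)),cv2.RETR_EXTERNAL,cv2.CHAIN_APPROX_NONE)
for q in c:
    if cv2.contourArea(q)<300: continue
    P=plane(m,q.reshape(-1,2),.029)[:,:2]
    f=np.zeros(i.shape[:2],np.uint8);cv2.drawContours(f,[q],-1,255,-1);yx=np.argwhere(f)[:,::-1]
    A=plane(m,yx,.029)[:,:2]*1000;mu=A.mean(0);w,V=np.linalg.eigh(np.cov(A.T));b=cv2.minAreaRect((P*1000).astype(np.float32))
    print(mu,4*np.sqrt(w),"long axis deg",np.degrees(np.arctan2(V[1,1],V[0,1])),b)
cv2.imwrite("pics/w1.png",i)
E
```

```text
shift cm [-12.04 -10.59  14.76] turn 0.1 yang 90.1 j [ 0.05 -0.18  1.47  0.    1.85 -1.53] t 1.48 pos [0.4265 0.0766 0.2979] F [ 0.7  0.4 -0.3] w 0.0939
[735.22931031 413.63359158] [ 23.94757298 128.44881485] long axis deg -168.38959934068654 ((727.6817016601562, 410.1037902832031), (111.6570816040039, 28.173019409179688), 6.33542013168335)
[ 735.87595887 -257.96077254] [ 22.2703305  128.77724577] long axis deg 167.41593852744995 ((728.9432983398438, -254.01754760742188), (27.202749252319336, 113.98016357421875), 82.43224334716797)
[545.24392468 -22.36192271] [40.94458887 74.53518264] long axis deg 178.19940585199828 ((546.6084594726562, -21.474180221557617), (42.640865325927734, 71.22200012207031), 88.85693359375)
```

View pics/w1.png

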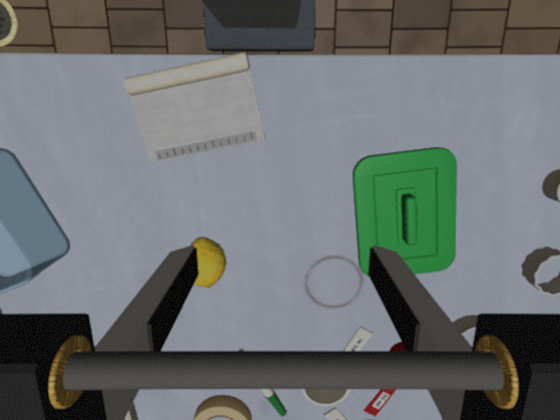

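The wrist view shows the lemon at (205,262), partly hidden by a finger, the whole lid at (406,213), and the tub cut off at the left. I'll centre over the lemon.

servo_tool([
  [-5,-5,2,0],
  [-9,-10,6,0],
  [-12,-10.5,10,0],
  [-12,-10.5,10,0],
  [-12,-10.5,10,0],
])

```text
time: 2.15
tool_pos: [0.5468, -0.0266, 0.1985]
ee_rot: [3.141, -0.001, -3.137]
wrist_force: [0.8, -0.6, 0.8]
width: 0.094
finger_force: 0.0
```

```bash
cat >> h.py <<'E'
def meas(n,i,m,lo,hi,z,amin=1500,draw=None):
    h=cv2.cvtColor(i,cv2.COLOR_BGR2HSV)
    c,_=cv2.findContours(cv2.inRange(h,lo,hi),cv2.RETR_EXTERNAL,cv2.CHAIN_APPROX_NONE)
    for q in c:
        if cv2.contourArea(q)<amin: continue
        P=plane(m,q.reshape(-1,2),z)[:,:2]*1000;b=cv2.minAreaRect(P.astype(np.float32))
        f=np.zeros(i.shape[:2],np.uint8);cv2.drawContours(f,[q],-1,255,-1)
        A=plane(m,np.argwhere(f)[:,::-1],z)[:,:2]*1000;w,V=np.linalg.eigh(np.cov(A.T))
        print(n,cv2.boundingRect(q),"mean",np.round(A.mean(0),1),"4sd",np.round(4*np.sqrt(w),1),"axis",round(np.degrees(np.arctan2(V[1,1],V[0,1]))%180,1),"rect",np.round(b[0],1),np.round(b[1],1),round(b[2],1))
G=((48,120,40),(80,255,255));Y=((18,110,80),(36,255,255))
E
python3 - <<'E'
from h import *
i=cv2.imread("pics/w1.png")
go(.547,-.029,.03,90)
m=camera_model("wrist");i=snapshot("wrist");cv2.imwrite("pics/w2.png",i)
meas("lemon",i,m,*Y,.029,800);meas("lid",i,m,*G,.025)
E
```

```text
shift cm [-0.04 -0.25 16.85] turn 0.3 yang 90.3 j [-0.15  0.09  1.41  0.    1.64 -1.73] t 2.15 pos [ 0.5468 -0.0266  0.1985] F [ 0.8 -0.6  0.8] w 0.094
lemon (254, 157, 57, 72) mean [545.1 -27.7] 4sd [54.2 67.9] axis 0.7 rect [546.  -27.9] [57.5 61. ] 53.1
lid (490, 30, 70, 186) mean [484.1 199.4] 4sd [ 68.  187.1] axis 10.7 rect [488.2 196.3] [168.4  65.2] 12.6
```

View pics/w2.png

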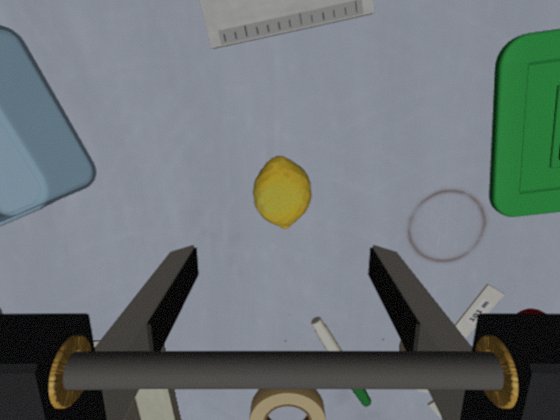

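Lemon confirmed at (0.546, −0.028), with its axis at about +6°. Grasping it now.

servo_tool([
  [0,-0.1,5,-6],
  [0,-0.1,10,-6],
  [0,-0.1,15,-6],
  [0,-0.1,17.4,-6],
  [0,-0.1,17.4,-6],
])

```text
time: 2.82
tool_pos: [0.5463, -0.028, 0.0247]
ee_rot: [3.141, -0.001, -3.033]
wrist_force: [0.0, 0.5, -0.2]
width: 0.0941
finger_force: 0.0
```

servo_tool([
  [0,0,0,0],
  [0,0,0,0],
  [0,0,0,0],
  [0,0,0,0],
], claw=255)

```text
time: 3.32
tool_pos: [0.5476, -0.0293, 0.0249]
ee_rot: [3.141, 0.001, -3.034]
wrist_force: [0.5, 0.8, 0.6]
width: 0.0573
finger_force: 0.4
```

servo_tool([
  [0,0,-5,0],
  [0,0,-11,0],
  [0,0,-17,0],
  [0,0,-22,0],
  [0,0,-22,0],
])

```text
time: 3.95
tool_pos: [0.5494, -0.0298, 0.2499]
ee_rot: [-3.139, 0.01, -3.034]
wrist_force: [-0.3, -0.3, -1.2]
width: 0.055
finger_force: 30.0
```

```bash
python3 - <<'E'
from h import *
go(.42,-.29,.28,113)
E
```

```text
shift cm [ 15.62 -24.5   -3.11] turn -16.9 yang 96.1 j [-0.16  0.08  1.32  0.    1.73 -1.84] t 3.95 pos [ 0.5494 -0.0298  0.2499] F [-0.3 -0.3 -1.2] w 0.055
```

servo_tool([
  [2,-5,-1,-4],
  [4,-10,-3,-8],
  [6,-15,-3,-12],
  [8,-20,-3,-17],
  [9,-25,-3,-17],
  [9,-25,-3,-17],
  [9,-25,-3,-17],
])

```text
time: 4.82
tool_pos: [0.4914, -0.2763, 0.2722]
ee_rot: [-3.141, -0.007, -2.757]
wrist_force: [0.2, 0.4, -1.0]
width: 0.0551
finger_force: 30.0
```

```bash
python3 - <<'E'
from h import *
go(.486,-.29,.28,113)
m=camera_model("wrist");i=snapshot("wrist");cv2.imwrite("pics/w3.png",i)
h=cv2.cvtColor(i,cv2.COLOR_BGR2HSV);print(h[100:340:40,250])
meas("tub",i,m,(96,55,60),(111,255,255),.084)
E
```

```text
shift cm [ 1.02 -1.06 -0.78] turn -1.0 yang 112.0 j [-0.61  0.12  1.23 -0.01  1.79 -2.57] t 4.83 pos [ 0.4914 -0.2763  0.2722] F [ 0.2  0.4 -1. ] w 0.0551
[[101  60 106]
 [102  42 175]
 [104  44 175]
 [102  45 171]
 [ 24 198 157]
 [ 28 156 162]]
tub (201, 97, 125, 151) mean [ 483.  -316.6] 4sd [167.7 200.4] axis 152.4 rect [ 484.8 -299.6] [153.1 121.5] 22.6
```

View pics/w3.png

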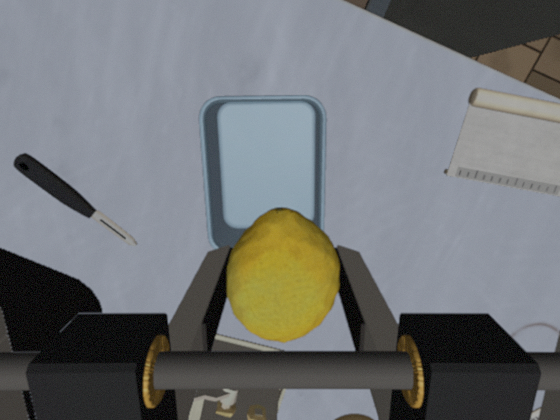

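The tub spans about (200–327, 97–248), yaw 22.6°, centre about (0.489, −0.297). Joint 6 is at its limit, so I'll turn so the fingers open along the tub's long side.

servo_tool([
  [0,0,0,11],
  [0,0,0,22],
  [0,0,0,33],
  [0,0,0,44],
  [0,0,0,55],
  [0,0,0,66],
  [0,0,0,77],
  [0,0,0,88],
])

```text
time: 5.88
tool_pos: [0.4921, -0.2754, 0.2741]
ee_rot: [-3.135, 0.003, 2.022]
wrist_force: [-0.0, -0.5, -1.2]
width: 0.0554
finger_force: 30.0
```

```bash
python3 - <<'E'
from h import *
go(.489,-.297,.036,22.6)
E
```

```text
shift cm [-1.74 -1.07 23.82] turn 3.3 yang 25.9 j [-0.61  0.12  1.23 -0.01  1.79 -1.06] t 5.88 pos [ 0.4921 -0.2754  0.2741] F [-0.  -0.5 -1.2] w 0.0554
```

servo_tool([
  [-1.7,-1.1,3,3.3],
  [-1.7,-1.1,8,3.3],
  [-1.7,-1.1,13,3.3],
  [-1.7,-1.1,18,3.3],
  [-1.7,-1.1,21,3.3],
  [-1.7,-1.1,22.8,3.3],
  [-1.7,-1.1,23.7,3.3],
  [-1.7,-1.1,23.7,3.3],
])

```text
time: 6.88
tool_pos: [0.4888, -0.2985, 0.0378]
ee_rot: [-3.136, 0.004, 1.969]
wrist_force: [-0.4, 0.9, -0.4]
width: 0.0552
finger_force: 30.0
```

servo_tool([
  [0,0,0,0],
  [0,0,0,0],
  [0,0,0,0],
], claw=40)

```text
time: 7.25
tool_pos: [0.4889, -0.2991, 0.0383]
ee_rot: [-3.137, 0.006, 1.968]
wrist_force: [-0.4, -0.9, -0.0]
width: 0.0783
finger_force: 0.0
```

servo_tool([
  [0,0,-3,0],
  [0,0,-9,0],
  [0,0,-15,0],
  [0,0,-21,0],
  [0,0,-26,0],
  [0,0,-26,0],
])

```text
time: 8.0
tool_pos: [0.4909, -0.2982, 0.304]
ee_rot: [3.141, 0.014, 1.968]
wrist_force: [-0.2, -0.2, 0.3]
width: 0.079
finger_force: 0.0
```

```bash
python3 - <<'E'
from h import *
go(.4,-.31,.33,-67)
m=camera_model("wrist");i=snapshot("wrist");cv2.imwrite("pics/w4.png",i)
meas("lemon",i,m,*Y,.03,800)
E
```

```text
shift cm [ 2.39 -8.84 -2.64] turn 89.8 yang 22.8 j [-0.64  0.13  1.15 -0.01  1.84 -1.04] t 8.0 pos [ 0.4909 -0.2982  0.304 ] F [-0.2 -0.2  0.3] w 0.079
lemon (260, 144, 44, 56) mean [ 488.9 -300.4] 4sd [53.3 67.2] axis 109.5 rect [ 488.9 -301.3] [59.1 57. ] 68.2
```

View pics/w4.png

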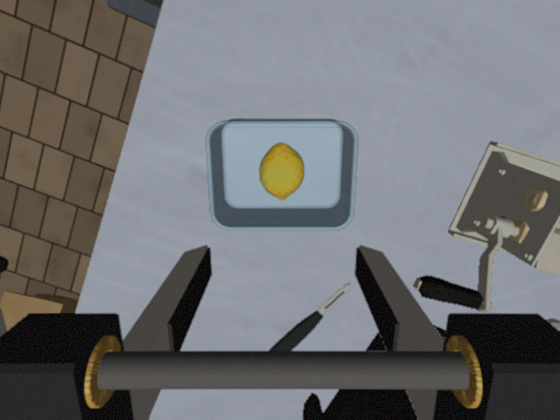

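The tub is whole in view at (206–358, 119–231), with the lemon inside at (282,171). Next I'll measure the rim precisely.

```bash
python3 - <<'E'
from h import *
i=cv2.imread("pics/w4.png");m=camera_model("wrist");h=cv2.cvtColor(i,cv2.COLOR_BGR2HSV)
print("row170",h[170,198:216].tolist());print("col282 top",h[112:126,250].tolist());print("bottom",h[222:238,250].tolist())
for hm in(110,108):
  roi=np.zeros(h.shape[:2],np.uint8);roi[105:245,190:375]=255
  k=cv2.inRange(h,(60,25,20),(hm,255,255))&roi
  c,_=cv2.findContours(k,cv2.RETR_EXTERNAL,cv2.CHAIN_APPROX_NONE);q=max(c,key=cv2.contourArea);print(cv2.boundingRect(q))
  P=plane(m,q.reshape(-1,2),.081)[:,:2]*1000;b=cv2.minAreaRect(P.astype(np.float32));print(b)
i2=i.copy()
go(.483,.235,.2,-82.8)
m2=camera_model("wrist");T=np.array(m2["camera_from_world"]);print(np.round(-T[:3,:3].T@T[:3,3],3))
# manual rim corners (rows/cols of edges)
print(np.round(plane(m,[(206,170),(358,170),(282,119),(282,231)],.082),4))
E
```

```text
row170 [[108, 24, 159], [111, 25, 161], [111, 26, 159], [111, 25, 162], [110, 28, 162], [108, 26, 164], [109, 27, 163], [110, 28, 165], [108, 28, 162], [106, 36, 155], [103, 52, 158], [102, 55, 163], [101, 51, 155], [103, 60, 128], [103, 66, 105], [102, 63, 89], [104, 60, 89], [105, 50, 91]]
col282 top [[109, 27, 161], [111, 25, 161], [111, 26, 164], [107, 25, 162], [108, 26, 165], [110, 28, 162], [108, 32, 136], [105, 47, 98], [103, 57, 85], [104, 66, 132], [102, 57, 151], [101, 53, 165], [101, 48, 179], [101, 51, 181]]
bottom [[105, 50, 92], [103, 54, 90], [106, 56, 86], [103, 66, 81], [100, 69, 100], [101, 52, 143], [103, 49, 166], [101, 53, 168], [104, 51, 164], [107, 31, 163], [114, 22, 162], [108, 24, 161], [112, 28, 163], [109, 27, 162], [111, 26, 160], [109, 25, 163]]
(190, 105, 185, 140)
((486.5807189941406, -296.8519592285156), (210.46011352539062, 155.56005859375), 22.878507614135742)
(204, 114, 157, 122)
((487.32916259765625, -295.2509460449219), (169.495849609375, 134.50588989257812), 24.045133590698242)
shift cm [49.48 19.97  9.52] turn -74.4 yang 22.8 j [-0.64  0.13  1.16 -0.01  1.84 -1.04] t 8.05 pos [ 0.4902 -0.2976  0.3003] F [-0.6  0.4 -0.2] w 0.0796
[ 0.458 -0.22   0.465]
[[ 0.407  -0.3198  0.082 ]
 [ 0.5598 -0.2554  0.082 ]
 [ 0.4626 -0.2378  0.082 ]
 [ 0.5109 -0.353   0.082 ]]
```

```bash
cat >> h.py <<'E'
def tubm(i,m,z=.082,roi=(105,245,190,375)):
    h=cv2.GaussianBlur(cv2.cvtColor(i,cv2.COLOR_BGR2HSV),(3,3),0)
    r=np.zeros(h.shape[:2],np.uint8);r[roi[0]:roi[1],roi[2]:roi[3]]=255
    k=cv2.inRange(h,(90,38,20),(112,255,255))&r
    c,_=cv2.findContours(k,cv2.RETR_EXTERNAL,cv2.CHAIN_APPROX_NONE);q=max(c,key=cv2.contourArea)
    P=plane(m,q.reshape(-1,2),z)[:,:2]*1000;b=cv2.minAreaRect(P.astype(np.float32))
    a=np.radians(b[2] if b[1][0]>b[1][1] else b[2]-90);u=np.array([np.cos(a),np.sin(a)]);n=np.array([-u[1],u[0]]);d=P-b[0]
    out=[]
    for e,f,L,W in((u,n,82,62),(n,u,62,82)):
        for s in(1,-1):
            p=d[(abs(d@f)<W-25)&(s*(d@e)>L-12)]
            k1=np.polyfit(p@f,p@e,1);out.append((round(k1[1],1),round(np.degrees(np.arctan(k1[0])),2)))
    mid=np.array(b[0])+u*(out[0][0]+out[1][0])/2+n*(out[2][0]+out[3][0])/2
    print("box",cv2.boundingRect(q),np.round(b[0],1),np.round(b[1],1),round(np.degrees(a),2),"sides(off,slope)",out,"mid",np.round(mid,1))
E
python3 - <<'E'
from h import *
m=camera_model("wrist");i=snapshot("wrist");cv2.imwrite("pics/w5.png",i);tubm(i,m);tubm(i,m,.084)
t=camera_model("top");i=snapshot("top");cv2.imwrite("pics/top1.png",i)
E
```

```text
box (206, 121, 154, 113) [ 488.2 -297.3] [164.5 125.4] 22.86 sides(off,slope) [(np.float64(81.7), np.float64(0.13)), (np.float64(-81.7), np.float64(0.16)), (np.float64(62.7), np.float64(-0.03)), (np.float64(-62.7), np.float64(0.04))] mid [ 488.2 -297.3]
box (206, 121, 154, 113) [ 488.  -296.9] [163.7 124.8] 22.86 sides(off,slope) [(np.float64(81.3), np.float64(0.13)), (np.float64(-81.2), np.float64(0.16)), (np.float64(62.3), np.float64(-0.03)), (np.float64(-62.4), np.float64(0.04))] mid [ 488.1 -296.9]
```

Tub pose: (0.488, −0.297), yaw 22.9°, and the size matches. Moving on to the lid.

servo_tool([
  [5,2,0,10],
  [10,4,0,20],
  [15,6,0,30],
  [20,8,0,40],
  [25,10,0,50],
  [30,12,0,60],
  [35,14,0,70],
  [40,16,0,80],
], claw=40)

```text
time: 9.15
tool_pos: [0.4817, 0.1287, 0.2921]
ee_rot: [3.141, 0.011, 0.591]
wrist_force: [0.1, 0.0, -0.6]
width: 0.0795
finger_force: 0.0
```

```bash
python3 - <<'E'
from h import *
go(.483,.235,.26,-82.8)
E
```

```text
shift cm [ 6.07 -8.75  3.14] turn 26.7 yang -56.1 j [ 0.15 -0.02  1.34 -0.01  1.83  1.13] t 9.15 pos [0.4817 0.1287 0.2921] F [ 0.1  0.  -0.6] w 0.0795
```

servo_tool([
  [3,-4,1,9],
  [6,-8.7,3,18],
  [6,-8.7,3,26.7],
  [6,-8.7,3,26.7],
  [6,-8.7,3,26.7],
])

```text
time: 9.78
tool_pos: [0.4831, 0.2322, 0.2632]
ee_rot: [3.136, 0.006, 0.133]
wrist_force: [0.5, 0.0, 1.2]
width: 0.0796
finger_force: 0.0
```

```bash
cat >> h.py <<'E'
def lidm(i,m,z):
    h=cv2.cvtColor(i,cv2.COLOR_BGR2HSV);k=cv2.inRange(h,*G)
    c,_=cv2.findContours(k,cv2.RETR_EXTERNAL,cv2.CHAIN_APPROX_NONE);q=max(c,key=cv2.contourArea)
    P=plane(m,q.reshape(-1,2),z)[:,:2]*1000;b=cv2.minAreaRect(P.astype(np.float32))
    a=np.radians(b[2] if b[1][0]>b[1][1] else b[2]-90);u=np.array([np.cos(a),np.sin(a)]);n=np.array([-u[1],u[0]]);d=P-b[0];o=[]
    for e,f,L,W in((u,n,84,64),(n,u,64,84)):
        for s in(1,-1):
            p=d[(abs(d@f)<W-25)&(s*(d@e)>L-12)];k1=np.polyfit(p@f,p@e,1);o.append((round(k1[1],1),round(np.degrees(np.arctan(k1[0])),2)))
    mid=np.array(b[0])+u*(o[0][0]+o[1][0])/2+n*(o[2][0]+o[3][0])/2
    print("lid",cv2.boundingRect(q),np.round(b[1],1),round(np.degrees(a),2),[tuple(map(float,x)) for x in o],"mid",np.round(mid,1));return mid,np.degrees(a)
E
python3 - <<'E'
from h import *
get_obs();snapshot("wrist")
m=camera_model("wrist");i=snapshot("wrist");cv2.imwrite("pics/w6.png",i)
mid,a=lidm(i,m,.025);go(mid[0]/1e3,mid[1]/1e3,.036,a-90);print(np.round(get_obs()["ee_rot"],3))
E
```

```text
lid (222, 102, 114, 142) [165.2 126.1] 7.45 [(82.5, -0.17), (-82.6, -0.01), (62.5, -0.01), (-62.2, -0.14)] mid [482.9 236.1]
shift cm [ 0.11 -0.54 22.8 ] turn 0.1 yang -82.5 j [ 0.34  0.06  1.32 -0.    1.78  1.78] t 9.88 pos [0.4834 0.232  0.2641] F [0.3 0.5 0.5] w 0.0798
[3.136 0.005 0.131]
```

View pics/w6.png

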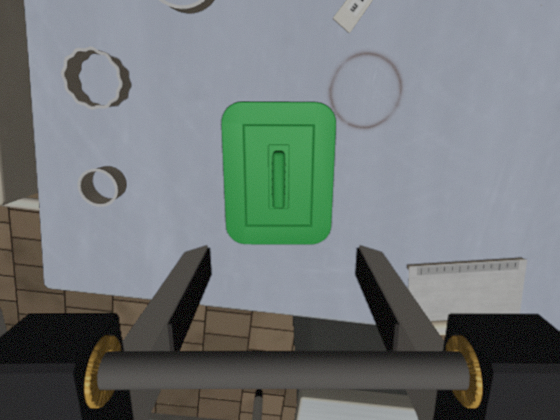

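Lid at (222–336, 102–244) in the picture, giving (0.483, 0.236) and yaw 7.4°. Now gripping its bar.

servo_tool([
  [0.1,-0.5,5,0],
  [0.1,-0.5,10,0],
  [0.1,-0.5,15,0],
  [0.1,-0.5,20,0],
  [0.1,-0.5,22.2,0],
  [0.1,-0.5,22.2,0],
])

```text
time: 10.62
tool_pos: [0.4824, 0.2356, 0.0414]
ee_rot: [3.136, 0.006, 0.131]
wrist_force: [0.3, -0.6, -0.8]
width: 0.0794
finger_force: 0.0
```

servo_tool([
  [0,0,0,0],
  [0,0,0,0],
  [0,0,0,0],
  [0,0,0,0],
  [0,0,0,0],
], claw=255)

```text
time: 11.25
tool_pos: [0.4828, 0.2365, 0.0422]
ee_rot: [3.136, 0.005, 0.131]
wrist_force: [-0.2, 0.6, 0.1]
width: 0.033
finger_force: 0.0
```

```bash
python3 - <<'E'
from h import *
go(.488,-.297,.3,-67.1);print(get_obs()["finger_force"],np.round(get_obs()["ee_rot"],3))
E
```

```text
shift cm [ -6.59  53.1  -25.47] turn -15.4 yang -82.5 j [ 0.35  0.17  1.64 -0.    1.34  1.79] t 11.25 pos [0.4828 0.2365 0.0422] F [-0.2  0.6  0.1] w 0.033
0.0 [3.136 0.005 0.131]
```

Still closing.

servo_tool([
  [0,0,0,0],
  [0,0,0,0],
  [0,0,0,0],
  [0,0,0,0],
])

```text
time: 11.75
tool_pos: [0.4828, 0.2365, 0.0422]
ee_rot: [3.136, 0.005, 0.131]
wrist_force: [0.2, 0.7, 1.0]
width: 0.0137
finger_force: 30.0
```

servo_tool([
  [0,0,-2,0],
  [0,0,-6,0],
  [0,0,-11,0],
  [0,0,-16,0],
  [0,0,-16,0],
])

```text
time: 12.38
tool_pos: [0.4857, 0.2384, 0.2073]
ee_rot: [3.138, -0.005, 0.131]
wrist_force: [0.2, -0.7, -1.7]
width: 0.0139
finger_force: 30.0
```

```bash
python3 - <<'E'
from h import *
go(.488,-.297,.2,-67.1);print(get_obs()["finger_force"],np.round(get_obs()["ee_rot"],3))
m=camera_model("wrist");i=snapshot("wrist");cv2.imwrite("pics/w7.png",i)
s=get_obs();z=s["tool_pos"][2]-.042+.025
lidm(i,m,z)
E
```

```text
shift cm [-6.79 53.1   0.86] turn -15.4 yang -82.5 j [ 0.35  0.07  1.42 -0.    1.65  1.79] t 12.38 pos [0.4857 0.2384 0.2073] F [ 0.2 -0.7 -1.7] w 0.0139
29.98600959777832 [ 3.138 -0.005  0.131]
lid (159, 101, 248, 251) [147.6 128.7] 7.54 [(73.8, -0.05), (-73.5, -0.11), (63.2, 1.51), (-63.2, -1.52)] mid [495.6 239.6]
```

Lid held, centred on the TCP, yaw matching. Carrying it to the tub.

servo_tool([
  [-0.5,3,0,0],
  [-1,8,0,-2],
  [-2,14,0,-4],
  [-2.5,20,0,-6],
  [-3.2,26,0,-8],
  [-4,32,0,-10],
  [-5,38,0,-12],
  [-5.5,43,0,-14],
])

```text
time: 13.42
tool_pos: [0.4834, -0.1976, 0.2014]
ee_rot: [-3.141, 0.01, 0.376]
wrist_force: [0.4, -0.7, -1.2]
width: 0.0138
finger_force: 30.0
```

```bash
python3 - <<'E'
from h import *
go(.488,-.297,.2,-67.1)
E
```

```text
shift cm [-3.21  9.41  0.17] turn -1.4 yang -68.5 j [-0.49  0.03  1.46 -0.01  1.65  0.7 ] t 13.43 pos [ 0.4834 -0.1976  0.2014] F [ 0.4 -0.7 -1.2] w 0.0138
```

servo_tool([
  [-1.5,4,0,-1.4],
  [-2.5,8,0,-1.4],
  [-3.2,9.4,0,-1.4],
  [-3.2,9.4,0,-1.4],
  [-3.2,9.4,0,-1.4],
])

```text
time: 14.05
tool_pos: [0.4897, -0.2937, 0.2046]
ee_rot: [3.14, 0.006, 0.401]
wrist_force: [1.1, 1.2, -1.0]
width: 0.0137
finger_force: 30.0
```

```bash
python3 - <<'E'
from h import *
snapshot("top");go(.488,-.297,.113,-67.1);s=get_obs();print(s["finger_force"],np.round(s["ee_rot"],3))
m=camera_model("wrist");i=snapshot("wrist");cv2.imwrite("pics/w8.png",i);lidm(i,m,s["tool_pos"][2]-.017)
t=camera_model("top");i=snapshot("top");cv2.imwrite("pics/top2.png",i)
E
```

```text
shift cm [-0.25  0.21  9.21] turn 0.1 yang -67.0 j [-0.64  0.14  1.34 -0.01  1.66  0.53] t 14.1 pos [ 0.4899 -0.2936  0.205 ] F [-0.1 -0.3 -1.3] w 0.0132
29.986063241958618 [3.139 0.006 0.402]
lid (159, 101, 248, 251) [145.5 125.9] 22.99 [(72.7, -0.09), (-72.6, -0.53), (62.0, 1.15), (-62.0, -1.05)] mid [ 499.7 -289.3]
```

View pics/w8.png

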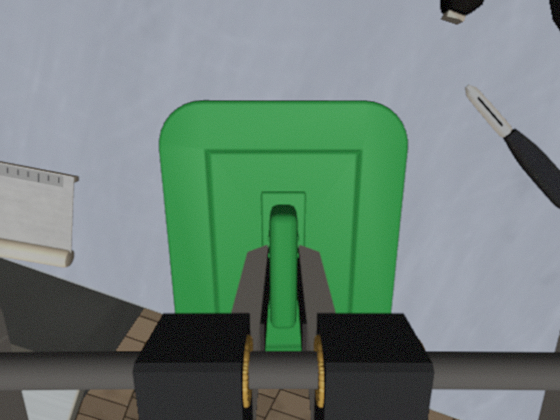

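The lid is still square in the gripper. Lowering in two stages.

servo_tool([
  [-0.2,0.2,2,0],
  [-0.2,0.2,5,0],
  [-0.2,0.2,6.8,0],
  [-0.2,0.2,6.8,0],
  [-0.2,0.2,6.8,0],
])

```text
time: 14.82
tool_pos: [0.4892, -0.2984, 0.1386]
ee_rot: [3.136, 0.005, 0.4]
wrist_force: [-0.0, 0.1, -1.2]
width: 0.0135
finger_force: 30.0
```

```bash
python3 - <<'E'
from h import *
go(.488,-.297,.114,-67.1);s=get_obs();print(np.round(s["ee_rot"],3))
E
```

```text
shift cm [-0.04 -0.19  2.46] turn 0.0 yang -67.1 j [-0.64  0.17  1.44 -0.01  1.53  0.53] t 14.82 pos [ 0.4892 -0.2984  0.1386] F [-0.   0.1 -1.2] w 0.0135
[3.136 0.005 0.4  ]
```

servo_tool([
  [0,-0.15,1,0],
  [0,-0.15,1.8,0],
  [0,-0.15,2.3,0],
  [0,-0.15,2.5,0],
  [0,-0.15,2.5,0],
])

```text
time: 15.45
tool_pos: [0.4887, -0.298, 0.1133]
ee_rot: [3.135, 0.005, 0.4]
wrist_force: [3.3, -3.3, 0.9]
width: 0.0136
finger_force: 30.0
```

```bash
python3 - <<'E'
from h import *
go(.488,-.297,.114,-67.1)
E
```

```text
shift cm [-0.02 -0.12 -0.07] turn 0.0 yang -67.1 j [-0.64  0.18  1.48 -0.01  1.48  0.53] t 15.45 pos [ 0.4887 -0.298   0.1133] F [ 3.3 -3.3  0.9] w 0.0136
```

Light contact at the expected height. Releasing and lifting.

servo_tool([
  [0,0,0,0],
  [0,0,0,0],
  [0,0,0,0],
], claw=150)

```text
time: 15.82
tool_pos: [0.4872, -0.2963, 0.1116]
ee_rot: [3.14, 0.007, 0.4]
wrist_force: [0.2, 0.1, 0.2]
width: 0.0378
finger_force: 0.0
```

servo_tool([
  [0,0,-2,0],
  [0,0,-7,0],
  [0,0,-13,0],
  [0,0,-19,0],
  [0,0,-19,0],
  [0,0,-19,0],
], claw=255)

```text
time: 16.58
tool_pos: [0.4884, -0.2956, 0.3014]
ee_rot: [3.139, 0.007, 0.4]
wrist_force: [0.6, 0.1, -0.7]
width: 0.0003
finger_force: 0.0
```

```bash
python3 - <<'E'
from h import *
snapshot("wrist");m=camera_model("wrist");i=snapshot("wrist");cv2.imwrite("pics/w9.png",i)
mid,a=lidm(i,m,.096);lidm(i,m,.089);go(mid[0]/1e3,mid[1]/1e3,.15)
a=np.radians(a);u=np.array([np.cos(a),np.sin(a)]);n=np.array([-u[1],u[0]])
for k,(x,y) in enumerate(((68,48),(-68,48),(-68,-48),(68,-48)),1):print(k,np.round(mid+x*u+y*n,1))
E
```

```text
lid (224, 102, 125, 153) [164.5 126. ] 22.85 [(82.2, -0.13), (-78.2, 0.98), (62.4, -0.0), (-62.5, -0.06)] mid [ 491.1 -297.3]
lid (224, 102, 125, 153) [167.7 128.4] 22.85 [(83.7, -0.13), (-78.9, 1.61), (63.6, -0.01), (-63.6, -0.06)] mid [ 490.  -297.8]
shift cm [ 0.34  0.31 14.95] turn 0 yang -67.1 j [-0.64  0.14  1.16 -0.01  1.85  0.53] t 16.68 pos [ 0.4879 -0.2954  0.2996] F [-0.5 -0.2  0.4] w 0.0006
1 [ 535.1 -226.7]
2 [ 409.7 -279.5]
3 [ 447. -368.]
4 [ 572.4 -315.1]
```

View pics/w9.png

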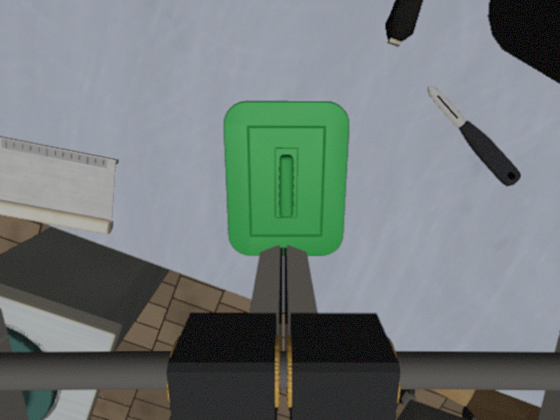

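The lid sits at (224–349, 102–255), centred at about (0.489, −0.2975), up on its gasket. Now corner 1.

servo_tool([
  [3,-2.5,3,0],
  [6.8,-4.6,8,0],
  [6.8,-4.6,13,0],
  [6.8,-4.6,17,0],
  [6.8,-4.6,18,0],
  [6.8,-4.6,18,0],
])

```text
time: 17.42
tool_pos: [0.532, -0.2279, 0.1209]
ee_rot: [3.139, 0.007, 0.4]
wrist_force: [-0.2, -0.4, 0.7]
width: 0.0003
finger_force: 0.0
```

servo_tool([
  [0,0,0.4,0],
  [0,0,0.8,0],
  [0,0,1.1,0],
  [0,0,1.3,0],
])

```text
time: 17.92
tool_pos: [0.5328, -0.2286, 0.1094]
ee_rot: [3.136, 0.006, 0.4]
wrist_force: [-1.2, 0.6, 5.3]
width: 0.0004
finger_force: 2.9
```

servo_tool([
  [0,0,0.2,0],
  [0,0,0.4,0],
  [0,0,0.4,0],
])

```text
time: 18.3
tool_pos: [0.5332, -0.2288, 0.1076]
ee_rot: [3.135, 0.004, 0.4]
wrist_force: [-2.0, 1.1, 9.4]
width: 0.0006
finger_force: 4.3
```

servo_tool([
  [0,0,0.2,0],
  [0,0,0.3,0],
  [0,0,0.3,0],
])

```text
time: 18.68
tool_pos: [0.533, -0.2286, 0.1043]
ee_rot: [3.135, 0.004, 0.4]
wrist_force: [-0.7, 0.4, 4.9]
width: 0.0005
finger_force: 2.4
```

servo_tool([
  [0,0,0.2,0],
  [0,0,0.4,0],
  [0,0,0.4,0],
])

```text
time: 19.05
tool_pos: [0.5331, -0.2285, 0.1033]
ee_rot: [3.134, 0.004, 0.4]
wrist_force: [-6.2, 3.4, 17.5]
width: 0.0001
finger_force: 9.2
```

servo_tool([
  [0,0,0.2,0],
  [0,0,0.3,0],
  [0,0,0.3,0],
])

```text
time: 19.42
tool_pos: [0.5332, -0.2285, 0.1031]
ee_rot: [3.133, 0.003, 0.4]
wrist_force: [-10.3, 4.5, 28.1]
width: 0.0006
finger_force: 14.0
```

Corner 1 is home (0.103). Next is corner 2.

servo_tool([
  [0,0,-3,0],
  [-5,0,-3,0],
  [-10,0,-3,0],
  [-13.6,0,-3,0],
  [-13.6,0,-3,0],
  [-13.6,0,-2,0],
  [-13.6,0,-1.4,0],
  [-13.6,0,-1.2,0],
])

```text
time: 20.42
tool_pos: [0.4078, -0.2804, 0.1075]
ee_rot: [3.139, 0.006, 0.401]
wrist_force: [-2.2, 2.7, 5.9]
width: 0.0008
finger_force: 2.9
```

servo_tool([
  [0,0,0.3,0],
  [0,0,0.6,0],
  [0,0,0.6,0],
])

```text
time: 20.8
tool_pos: [0.408, -0.2807, 0.1038]
ee_rot: [3.137, 0.005, 0.401]
wrist_force: [-4.8, 2.8, 12.3]
width: 0.0004
finger_force: 6.4
```

servo_tool([
  [0,0,0.3,0],
  [0,0,0.3,0],
])

```text
time: 21.05
tool_pos: [0.4082, -0.2809, 0.1035]
ee_rot: [3.136, 0.005, 0.401]
wrist_force: [-7.4, 6.3, 23.0]
width: 0.0008
finger_force: 11.9
```

servo_tool([
  [0,0,-3,0],
  [0,3,-3,0],
  [0,7,-3,0],
  [0,9.6,-3,0],
  [0,9.6,-2.6,0],
  [0,9.6,-1.8,0],
  [0,9.6,-1.2,0],
  [0,9.6,-0.9,0],
])

```text
time: 22.05
tool_pos: [0.4444, -0.3685, 0.1094]
ee_rot: [3.138, 0.006, 0.401]
wrist_force: [-3.3, 3.4, 13.6]
width: 0.0004
finger_force: 7.3
```

servo_tool([
  [0,0,0.3,0],
  [0,0,0.6,0],
  [0,0,0.6,0],
])

```text
time: 22.42
tool_pos: [0.4449, -0.3691, 0.1032]
ee_rot: [3.136, 0.005, 0.401]
wrist_force: [-1.1, 2.1, 10.2]
width: 0.0006
finger_force: 5.1
```

servo_tool([
  [0,0,0.3,0],
  [0,0,0.3,0],
])

```text
time: 22.68
tool_pos: [0.445, -0.3692, 0.1031]
ee_rot: [3.135, 0.005, 0.401]
wrist_force: [-4.6, 3.8, 15.2]
width: 0.0003
finger_force: 8.1
```

servo_tool([
  [0,0,-3,0],
  [5,0,-3,0],
  [10,0,-3,0],
  [13.6,0,-3,0],
  [13.6,0,-3,0],
  [13.6,0,-2,0],
  [13.6,0,-1.3,0],
  [13.6,0,-0.9,0],
])

```text
time: 23.68
tool_pos: [0.5686, -0.317, 0.106]
ee_rot: [3.139, 0.007, 0.399]
wrist_force: [0.1, 0.2, 0.7]
width: 0.0007
finger_force: 0.0
```

servo_tool([
  [0,0,0.3,0],
  [0,0,0.6,0],
  [0,0,0.6,0],
])

```text
time: 24.05
tool_pos: [0.5695, -0.3171, 0.1032]
ee_rot: [3.137, 0.006, 0.4]
wrist_force: [-3.5, 1.0, 5.9]
width: 0.0004
finger_force: 2.9
```

servo_tool([
  [0,0,0.3,0],
  [0,0,0.3,0],
])

```text
time: 24.3
tool_pos: [0.5697, -0.3172, 0.1031]
ee_rot: [3.135, 0.005, 0.4]
wrist_force: [-6.3, 2.2, 13.5]
width: 0.0003
finger_force: 6.9
```

Corner 4 is at home height. Pressing a bit more, then going round again to check the others.

servo_tool([
  [0,0,0.3,0],
  [0,0,0.3,0],
])

```text
time: 24.55
tool_pos: [0.5705, -0.318, 0.103]
ee_rot: [3.131, 0.003, 0.4]
wrist_force: [-7.6, 3.5, 21.4]
width: 0.0006
finger_force: 10.4
```

servo_tool([
  [0,0,-3,0],
  [0,-3,-3,0],
  [0,-7,-3,0],
  [0,-9.6,-3,0],
  [0,-9.6,-2.2,0],
  [0,-9.6,-1.4,0],
  [0,-9.6,-0.9,0],
  [0,-9.6,-0.9,0],
])

```text
time: 25.55
tool_pos: [0.5327, -0.2291, 0.1033]
ee_rot: [3.138, 0.006, 0.399]
wrist_force: [0.2, -0.3, -0.4]
width: 0.0005
finger_force: 0.2
```

servo_tool([
  [0,0,0.4,0],
  [0,0,0.8,0],
  [0,0,0.8,0],
])

```text
time: 25.92
tool_pos: [0.5329, -0.229, 0.1029]
ee_rot: [3.135, 0.004, 0.399]
wrist_force: [-9.9, 4.9, 26.2]
width: 0.0004
finger_force: 13.2
```

servo_tool([
  [0,0,-3,0],
  [-5,0,-3,0],
  [-10,0,-3,0],
  [-13.6,0,-3,0],
  [-13.6,0,-3,0],
  [-13.6,0,-2,0],
  [-13.6,0,-1.3,0],
  [-13.6,0,-0.8,0],
])

```text
time: 26.92
tool_pos: [0.4076, -0.2805, 0.1032]
ee_rot: [3.139, 0.007, 0.401]
wrist_force: [0.2, 0.5, 0.4]
width: 0.0005
finger_force: 0.1
```

servo_tool([
  [0,0,0.3,0],
  [0,0,0.6,0],
  [0,0,0.6,0],
])

```text
time: 27.3
tool_pos: [0.4077, -0.2805, 0.103]
ee_rot: [3.137, 0.005, 0.401]
wrist_force: [-6.6, 6.6, 19.7]
width: 0.0004
finger_force: 10.2
```

servo_tool([
  [0,0,-3,0],
  [0,3,-3,0],
  [0,7,-3,0],
  [0,9.6,-3,0],
  [0,9.6,-2.2,0],
  [0,9.6,-1.4,0],
  [0,9.6,-0.6,0],
  [0,9.6,-0.6,0],
])

```text
time: 28.3
tool_pos: [0.4443, -0.3686, 0.1043]
ee_rot: [3.139, 0.006, 0.401]
wrist_force: [0.5, -0.4, -0.0]
width: 0.0007
finger_force: 0.0
```

servo_tool([
  [0,0,0.3,0],
  [0,0,0.6,0],
  [0,0,0.6,0],
])

```text
time: 28.68
tool_pos: [0.4448, -0.3695, 0.1031]
ee_rot: [3.136, 0.005, 0.4]
wrist_force: [-5.1, 4.6, 14.0]
width: 0.0001
finger_force: 6.9
```

All four corners carry no load at 0.103. Retreating for a final check.

servo_tool([
  [0,0,-3,0],
  [0,0,-8,0],
  [0,0,-14,0],
  [0,0,-20,0],
  [0,0,-20,0],
  [0,0,-20,0],
])

```text
time: 29.42
tool_pos: [0.4453, -0.3683, 0.2984]
ee_rot: [3.138, 0.006, 0.4]
wrist_force: [-0.8, -0.2, -0.6]
width: 0.0005
finger_force: 0.0
```

```bash
python3 - <<'E'
from h import *
snapshot("wrist");m=camera_model("wrist");i=snapshot("wrist");cv2.imwrite("pics/w10.png",i);lidm(i,m,.089)
j=snapshot("scene");cv2.imwrite("pics/fin.png",cv2.resize(j[150:330,130:450],None,fx=2.4,fy=2.4))
E
```

```text
lid (169, 27, 131, 170) [165.4 126.1] 22.97 [(82.6, -0.14), (-82.7, -0.01), (62.5, -0.01), (-62.5, -0.31)] mid [ 488.7 -298.4]
```

View pics/fin.png

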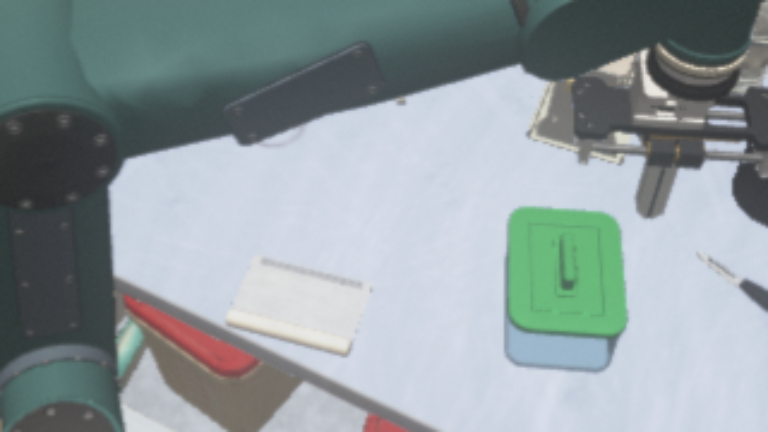

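The final picture shows the lid flush on the tub at about (565,270), with the tub upright and the gripper clear.

```bash
python3 -c "
from bench import *
print(close_job())"
```

```text
the job is handed in; nothing more can be done
None
```

I handed the job in at about 30 s: the lemon is in the tub, all four lid corners measured home on the rim, the tub stands upright, and the arm kept clear of the cutters and cups; the hand-in returned no verdict.

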